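Stack and clamp a flow cell, pressing each plate flat

TASK

Build up the small flow cell in its clamping fixture. Set the white spacer plate in the nest of pins on the black cell body and let go of it (it will catch on the spring plungers), then press it down with the fingertips until it lies flat; only then add the blue cover plate on top, let go and press it flat in the same way. Finally push the red clamp handle up and over towards the nest as far as it goes, so that the clamp locks down on the stack, and leave the things standing about undisturbed.

Things in the scene. Friction and masses are not known exactly. Their poses are not given: they have to be found in the camera images.
- fixture: aluminium base plate 100 x 268 x 10 mm screwed to the bench, carrying nest, plunger block and toggle clamp. Origin: its underside, straight under the nest's centre; x, y level, z up. It reaches from y = -196 to +72 mm. The clamp stands at its -y end: while open, its steel arm stands upright at y = -130 to -85 mm, up to 215 mm high, and the red handle leans out beyond it
- nest_seat (a point): centre of the upper face of the fixed black cell body (56 x 56 mm, sides along the fixture's x and y), 20 mm above the bench. The white plate's underside belongs here, the blue plate's 10 mm higher
- nest_pins (a point): point above the nest's centre, level with the tops (z = 51 mm) of six steel pins, 8 mm thick, tapering over the top 11 mm to 3 mm. In the fixture's frame: two at x = +33, two at x = -33 mm (y = +-21; 1 mm play to a centred plate; 34 mm gap between them for a finger), two at y = -32 mm (x = +-18; they touch a centred plate). None at the +y side
- upper_ball (a point): tip of the upper of two sprung 8 mm steel balls, at z = 35 and 25 mm in a dark block (y 38 to 56 mm, x +-13, 41 mm high) on the nest's +y side; they reach 1.4 mm into the nest. A plate lowered into the pins and let go catches on this ball, tilted, +y edge up; pressed near its middle with 6 to 14 N it clicks past the balls and lies flat, pushed against the -y pins
- spacer: white plastic spacer plate, 56 x 56 x 10 mm, 70 g, a dark slot drawn across its face; origin at the centre of its underside, z up, x and y along its sides. Any of its four square headings serves
- cover: blue anodised cover plate, 56 x 56 x 10 mm, 85 g, a bare metal disc in the middle and four small screws; origin at the centre of its underside, z up, x and y along its sides. Any of its four square headings serves
- clamp_handle (a joint): clamp handle, rad: 0 open as at the start (leaning out to the fixture's -y, 37 degrees above level), 1.30 shut at its stop (leaning 22 degrees past upright towards the nest). Axis along the fixture's x through y = -167, z = 76 mm. Shutting it swings the arm down over the nest; past 1.25 it is over centre and holds by itself. A level push near the handle's end towards the fixture's +y shuts it
- handle_end (a point): on the middle line of the red grip (17 mm thick, smooth), 88 mm from the handle's axis; the round end reaches 8.5 mm further. In the fixture's frame it stands at y = -237, z = 129 mm open, and y = -134, z = 157 mm shut
- clamp_pad: black rubber pad, 15 mm across, sprung, at the end of the clamp's arm; origin in the middle of its free face. With the clamp shut on the full stack it stands on the middle of the cover and presses it with 1 to 3 N
- vial_1: bystander: standing glass vial 25 mm thick, 52 mm high, origin under its middle
- vial_2: bystander: standing glass vial 25 mm thick, 52 mm high, origin under its middle
- vial_3: bystander: standing glass vial 25 mm thick, 52 mm high, origin under its middle
- centring_ring_2: bystander: small vacuum centring ring lying flat, 30 mm across, 8 mm high, origin under its middle
Mind the look-alikes: they are no part of the job. There is more than one size of the spacer; the job needs the largest.

How it is judged:
By the outcome, as a careful person would: the job done as asked, in the order asked, and still so for the second after the job is handed in, with the robot touching nothing.
It also fails if it takes over 72 s, if anything falls off the work surface, if the arm or the gripper's body presses on something with over 40 N, if the wrist force passes 120 N, or if a joint passes its speed limit or range.

ROBOT

A 7-joint arm with a two-finger parallel gripper is mounted at the origin on a cart in front of the work surface, level with it; the furniture and walls round the work are solid. World frame = base frame: x ahead of the robot, y to its left, z up, the work surface at z = 0. Lengths are in m, angles in rad, forces in N, time in s.
With the tool pointing down it reaches from about 0.4 to 0.85 m from the base axis. Payload 10.4 kg.
Tool frame: the origin (TCP) lies on the centre line of the jaws, within the pads' length; the fingertips stand 11 mm ahead of it and the grasp point (between the pads) lies 8 mm behind it (manip.finger_overhang is the distance from the TCP to the fingertips, in m); z points along the fingers, y is the line along which they close (so a half turn about z gives the same grasp; the last joint's range is limited). The gripper opens to 85 mm and grips with 20 to 120 N. Pads are 22 mm wide; open, the fingers measure 114 mm over their backs; the gripper's body (76 mm by 85 mm) begins 54 mm behind the grasp point. The pads swing forward as they close: fully open they stand 13 mm farther back than shut.
Start: joints at [-1.327, 0.332, -0.065, 1.46, 0.022, 1.35, -0.088], TCP at [0.165, 0.603, 0.22] pointing down, gripper open.
Joint ranges: [-2.6, 2.6], [-0.5, 2.12], [-1.47, 1.34], [0.16, 2.42], [-1.27, 4.41], [0.06, 2.06], [-2.6, 2.6]. Speed limits (rad/s): [2.22, 2.22, 2.79, 2.79, 3.14, 3.14, 3.14].

INTERFACE

Orientations are given as a unit quaternion [x, y, z, w].
In Python, from workcell import manip, imaging, workorder gives the robot as it stands.
- The arm moves only by the tool jog_arm, never from a script. Its argument "deltas" is a list of rows, each an object with "gripper": the opening, from 0 (shut) to 1 (fully open); "offset": the shift along the tool's x, y, z in m, a list of three; "rotation": the turn, a rotation vector about the tool's x, y, z in degrees, a list of three. In form: [{"gripper": gripper, "offset": [tx, ty, tz], "rotation": [ax, ay, az]}, ...]. A call has 1 to 20 rows; each row shifts and turns the commanded pose from where the row before left it, along the tool's axes as they then stand; what a row does not reach is not made up. A row lasts 1/10 s, in which the tool goes at most 50 mm and 8.59 degrees, less where a joint would pass 70% of its speed; a pose out of reach is approached as far as the arm can. A call with a gripper value outside its range is refused whole. The fingers move at their own pace and stop on an object; "newtons" is the grip in N (left out, the last holds). Time passes only in rows, so rows that do not move let the fingers close. It gives the time, the measured TCP pose, the force, the opening and the grip force at its end, in the units of the state.
- manip.get_obs(): the state, without advancing time (a new reading comes with each control period).
- imaging.camera(name): name is "scene" or "top"; returns the picture (420x560x3 uint8, blue, green, red); there is no depth.
- imaging.camera_model(name): a dict with "camera_matrix" (3x3 intrinsics, pixels), "k1" (the pictures are not rectified: a ray, as slopes to the right and down, at radius r is drawn at 1 + k1 r^2 times it, then the intrinsics apply), "world_to_cam" (4x4, takes a point from world to camera coordinates). Camera axes: x right, y up, looking along -z (the intrinsics and any distortion apply to the point x, -y, -z); pixel columns grow to the right and rows downward; lengths in m; the calibration is good to about 2 mm. A picture is of the moment at which its call begins. camera_model takes no time and is no camera call.
- workorder.hand_in(): hands the job in; it is judged then, once.
The state is a dict: "clock": time; "joint_pos": joint angles; "joint_velocities": joint speeds; "tau": joint torques, N m; "position": TCP position; "ee_rot": TCP orientation; "ft_force": force on the tool from outside, world axes, zero at the start; "torque": the same for the moment, N m; "grip_width": opening from 0.0 (shut) to 1.0 (fully open); "grasp_force": force on a finger pad.
Only numpy, scipy, OpenCV 4.12 (cv2) and the standard library are available. Lean on these libraries where they do the work, as an engineer would, in place of code of your own. Each camera call takes 0.05 s, during which the arm holds its last target. There are 200 camera calls.

## Working session

There is one attempt and no reset: what is moved stays moved. The work goes in short steps, Python scripts to look and compute and a tool call to move; the robot and the scene stay as the last step left them, time stands still between calls to the robot, and variables do not carry over. Pictures are saved under pics/ and viewed, at most 10 in all, crops included, and the job is handed in when it is done.

Besides the shell and the picture viewer there is one more tool, called by a JSON object that holds its "name" and its "arguments", one argument or row to a line. jog_arm: Moves the arm, as the interface text tells. Its arguments: {"type":"object","properties":{"deltas":{"type":"array","items":{"type":"object","properties":{"gripper":{"type":"number"},"offset":{"type":"array","items":{"type":"number"}},"rotation":{"type":"array","items":{"type":"number"}}}}},"newtons":{"type":"number"}},"required":["deltas"]}

```bash
mkdir -p pics; python3 - <<'E'
from workcell import manip, imaging
import cv2
for n in("top","scene"):
    cv2.imwrite(f"pics/{n}0.png",imaging.camera(n)); m=imaging.camera_model(n); print(m)
o=manip.get_obs();print(o)
E
```

```text
{'camera_matrix': array([[385.40664671,   0.        , 281.59679084],
       [  0.        , 385.40664671, 208.05048074],
       [  0.        ,   0.        ,   1.        ]]), 'k1': -0.03330806697458637, 'world_to_cam': array([[-0.01294165, -0.99983839, -0.01247799,  0.18617295],
       [ 0.99181809, -0.01442083,  0.12684213, -0.59955002],
       [-0.12700157, -0.01073435,  0.99184443, -0.96042522],
       [ 0.        ,  0.        ,  0.        ,  1.        ]])}
{'camera_matrix': array([[506.92046949,   0.        , 274.92155554],
       [  0.        , 506.92046949, 208.86011529],
       [  0.        ,   0.        ,   1.        ]]), 'k1': -0.11091141839931856, 'world_to_cam': array([[-0.87410434, -0.48516837, -0.02352137,  0.60660043],
       [ 0.24954712, -0.4900876 ,  0.83518883, -0.17738157],
       [-0.41673474,  0.72417249,  0.54946007, -1.05951166],
       [ 0.        ,  0.        ,  0.        ,  1.        ]])}
{'clock': 0.1, 'joint_pos': array([-1.32659496,  0.33281702, -0.0647026 ,  1.46085424,  0.02162224,
        1.34989473, -0.08850433]), 'joint_velocities': array([ 0.0003874 , -0.00250699, -0.00025931, -0.0025942 , -0.00025079,
        0.00056686,  0.00081328]), 'tau': array([ 8.62730685e-04, -6.26743627e+01,  4.86997480e-02, -3.92427242e+01,
        1.62472873e-02,  7.02026562e-03,  2.42178288e-05]), 'position': array([0.16469724, 0.60254908, 0.21899178]), 'ee_rot': array([ 1.32994361e-01,  9.91116589e-01, -6.36902490e-04, -4.60831051e-05]), 'ft_force': array([-0.43098955, -0.10599076, -0.31572446]), 'torque': array([-0.02998217,  0.00998671, -0.051957  ]), 'grasp_force': 0.0, 'grip_width': 1.0020746458143963}
```

View pics/top0.png

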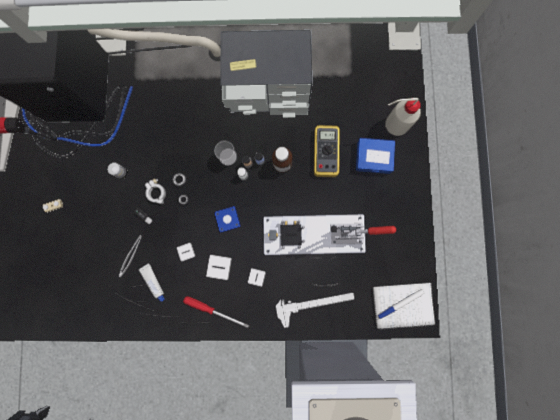

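View pics/scene0.png

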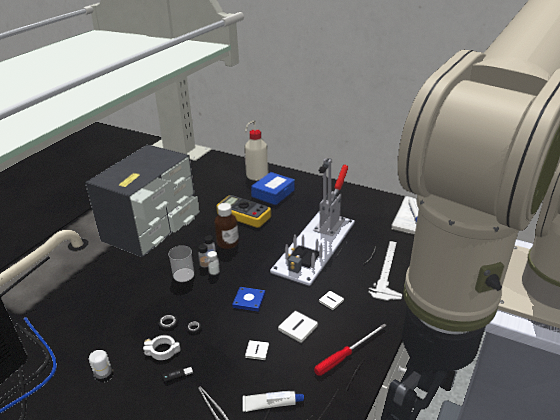

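The top view shows the fixture at about (263–366, 215–255), with the nest at (291,234) and the clamp handle at (381,230). The large white spacer is at (218,267), the smaller look-alikes at (186,252) and (257,278), and the blue cover at (228,219). The scene view shows the same parts. Next I'll measure.

```bash
cat > h.py <<'E'
import numpy as np, cv2
from workcell import manip, imaging
def cam(n):
    m=imaging.camera_model(n); T=m["world_to_cam"].copy(); D=np.diag([1,-1,-1])
    return m["camera_matrix"],np.array([m["k1"],0,0,0.]),D@T[:3,:3],D@T[:3,3]
def proj(n,P):
    K,d,R,t=cam(n); return cv2.projectPoints(np.float64(P).reshape(-1,1,3),cv2.Rodrigues(R)[0],t,K,d)[0][:,0]
def toplane(n,uv,z):
    K,d,R,t=cam(n); p=cv2.undistortPoints(np.float64(uv).reshape(-1,1,2),K,d)[:,0]
    r=np.c_[p,np.ones(len(p))]@R; c=-R.T@t
    return c+r*((z-c[2])/r[:,2])[:,None]
def blob(n,mask,seed,z):
    "min-area rectangle of the blob nearest to seed, on plane z: centre, sides, angle of a side"
    k,L,s,c=cv2.connectedComponentsWithStats(mask.astype(np.uint8))
    ok=[i for i in range(1,k) if s[i,4]>40]; i=min(ok,key=lambda i:np.hypot(*(c[i]-seed)))
    h=cv2.findContours((L==i).astype(np.uint8),0,cv2.CHAIN_APPROX_NONE)[0][0][:,0]
    w=toplane(n,h,z)[:,:2]; r=cv2.minAreaRect(np.float32(w*1000)); return r,toplane(n,c[i],z)[0]*1000
E
python3 - <<'E'
from h import *
np.set_printoptions(precision=1,suppress=True)
print(manip.finger_overhang)
for n,sp,sc,sf in(("top",[(218,267),(186,252),(257,278)],(228,219),(270,222)),("scene",[(298,326),(257,350),(331,299)],(249,298),(300,270))):
    I=cv2.imread(f"pics/{n}0.png").astype(int); b,g,r=I[...,0],I[...,1],I[...,2]
    W=(I.min(2)>130)
    for s in sp: print(n,"white",blob(n,W,s,.01))
    print(n,"blue",blob(n,(b>90)&(b-r>50)|(W&(np.hypot(*(np.indices(b.shape)[::-1]-np.array(sc)[:,None,None]))<9)),sc,.01))
I=cv2.imread("pics/top0.png"); c=cv2.resize(I[195:275,180:405],None,fx=3.5,fy=3.5,interpolation=cv2.INTER_CUBIC)
cv2.imwrite("pics/c1.png",c)
E
```

```text
0.011
top white (((452.1687927246094, 346.3973693847656), (57.886295318603516, 58.03823471069336), 80.56238555908203), array([452. , 346.3,  10. ]))
top white (((493.336181640625, 434.5334167480469), (39.112510681152344, 39.25681686401367), 19.30679702758789), array([493.3, 434.3,  10. ]))
top white (((425.11944580078125, 246.85671997070312), (38.17295837402344, 39.471519470214844), 75.55580139160156), array([425. , 246.9,  10. ]))
top blue (((579.0599365234375, 324.4125671386719), (57.779258728027344, 57.04695510864258), 15.911506652832031), array([579. , 324.3,  10. ]))
scene white (((448.76690673828125, 349.77337646484375), (61.52297592163086, 60.56814193725586), 82.20328521728516), array([448.4, 350.1,  10. ]))
scene white (((488.9050598144531, 440.06451416015625), (38.531517028808594, 42.24003982543945), 18.797033309936523), array([488.6, 440. ,  10. ]))
scene white (((420.47454833984375, 252.74566650390625), (41.395809173583984, 40.46331024169922), 76.39852905273438), array([420.6, 252.5,  10. ]))
scene blue (((576.7393188476562, 325.2204284667969), (57.49330139160156, 56.257747650146484), 15.71603012084961), array([576.2, 326. ,  10. ]))
```

View pics/c1.png

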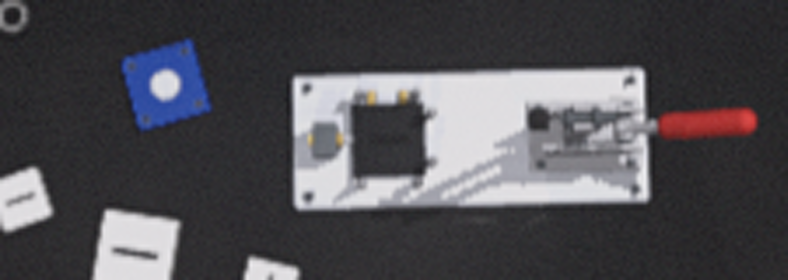

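The crop shows the base plate's corners at about (293,76), (643,69), (649,202) and (296,210) in crop pixels. The black body is centred near (388,141) and the plunger block is to its left, so fixture +y runs left, close to world +y.

```bash
python3 - <<'E'
from h import *
from scipy.spatial.transform import Rotation as R
I=cv2.imread("pics/top0.png").astype(int)
c=np.array([(293,76),(643,69),(649,202),(296,210)])/3.5+[180,195]-0.36
w=toplane("top",c,.01)*1e3; print(w.round(1),[np.linalg.norm(w[i]-w[i-1]).round(1) for i in range(4)])
m=(I.min(2)>90); m[:, :258]=0; m[:,372:]=0; m[:210]=0; m[260:]=0
m=cv2.morphologyEx(m.astype(np.uint8),cv2.MORPH_CLOSE,np.ones((9,9)))
r,_=blob("top",m,(315,234),.01); print("base",r)
k=(I.max(2)<45); k[:, :277]=0; k[:,303:]=0;k[:222]=0;k[248:]=0
k=cv2.morphologyEx(k.astype(np.uint8),cv2.MORPH_OPEN,np.ones((5,5)))
print("body",blob("top",k,(291,235),.02))
b=np.array(r[0])/1e3
for a in (r[2],r[2]-90): print(a)
J=manip.get_obs(); print(R.from_quat(J["ee_rot"]).as_matrix().round(3))
E
```

```text
[[584.2 227.1  10. ]
 [585.7 -39.2  10. ]
 [485.1 -39.8  10. ]
 [482.8 225.6  10. ]] [np.float64(101.4), np.float64(266.3), np.float64(100.6), np.float64(265.4)]
base ((535.2724609375, 90.39849853515625), (102.43289947509766, 275.64080810546875), 0.5440692901611328)Traceback (most recent call last):
  File "<stdin>", line 11, in <module>
  File "h.py", line 15, in blob
    ok=[i for i in range(1,k) if s[i,4]>40]; i=min(ok,key=lambda i:np.hypot(*(c[i]-seed)))
                                               ~~~^^^^^^^^^^^^^^^^^^^^^^^^^^^^^^^^^^^^^^^^
ValueError: min() iterable argument is empty
```

```bash
cat >> h.py <<'E'
FX=[.5350,.1555,np.deg2rad(.4)]
def fx(P,f=None):
    x,y,a=f or FX; P=np.float64(P).reshape(-1,3); c,s=np.cos(a),np.sin(a)
    return P@np.array([[c,-s,0],[s,c,0],[0,0,1]]).T+[x,y,0]
PINS=np.array([(33,21,51),(33,-21,51),(-33,21,51),(-33,-21,51),(18,-32,51),(-18,-32,51)])/1e3
BODY=np.array([(28,28,20),(28,-28,20),(-28,-28,20),(-28,28,20)])/1e3
BLOCK=np.array([(13,38,41),(13,56,41),(-13,56,41),(-13,38,41)])/1e3
BASE=np.array([(50,72,10),(50,-196,10),(-50,-196,10),(-50,72,10)])/1e3
E
python3 - <<'E'
from h import *
out=[]
for n,x0,y0 in(("top",258,204),("scene",265,205)):
    s=8 if n=="top" else 5; w=400//s
    I=cv2.imread(f"pics/{n}0.png"); h=600//s
    c=cv2.resize(I[y0:y0+h,x0:x0+w],(w*s,h*s),interpolation=cv2.INTER_CUBIC)
    q=lambda P:np.int32(((proj(n,fx(P))-[x0,y0]+.5)*s).round())
    for p in q(PINS): cv2.circle(c,tuple(map(int,p)),5,(0,0,255),1)
    for A,col in((BODY,(0,255,0)),(BLOCK,(255,0,255)),(BASE,(255,255,0))): cv2.polylines(c,[q(A)],True,col,1)
    out.append(c)
cv2.imwrite("pics/c2.png",np.hstack(out))
E
```

```text
(no output)
```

View pics/c2.png

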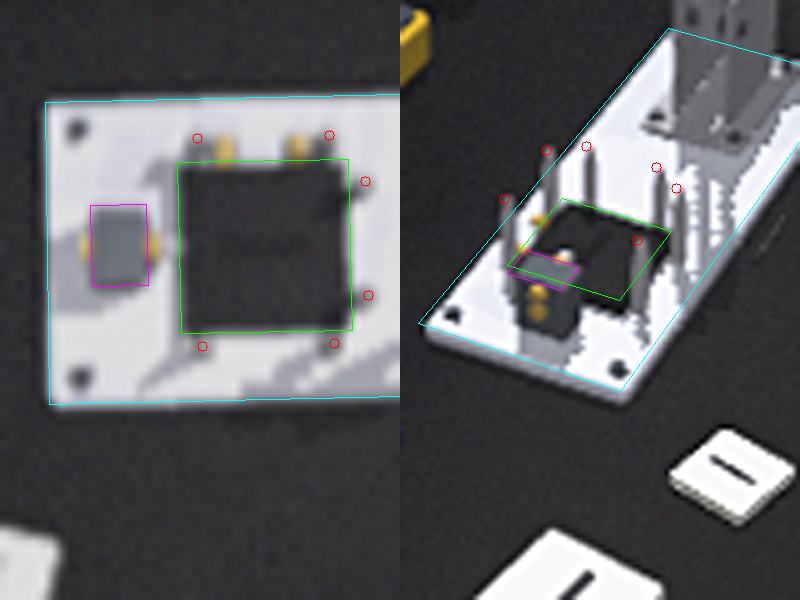

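The overlay fits the base, body, block and pins to about 1 mm in both views. The fixture is at (0.535, 0.1555) with a yaw of 0.4°. The spacer is at (0.452, 0.346) turned −9.4°, and the cover at (0.579, 0.324) turned 15.9°. Now I'll turn the tool and go above the spacer.

{"name": "jog_arm", "arguments": {
  "deltas": [
    {"gripper":1,"offset":[0,0,0],"rotation":[0,0,8.416]},
    {"gripper":1,"offset":[0,0,0],"rotation":[0,0,8.416]},
    {"gripper":1,"offset":[0,0,0],"rotation":[0,0,8.416]},
    {"gripper":1,"offset":[0,0,0],"rotation":[0,0,8.416]},
    {"gripper":1,"offset":[0,0,0],"rotation":[0,0,8.416]},
    {"gripper":1,"offset":[0,0,0],"rotation":[0,0,8.416]},
    {"gripper":1,"offset":[0,0,0],"rotation":[0,0,8.416]},
    {"gripper":1,"offset":[0,0,0],"rotation":[0,0,8.416]},
    {"gripper":1,"offset":[0,0,0],"rotation":[0,0,8.416]},
    {"gripper":1,"offset":[0,0,0],"rotation":[0,0,8.416]},
    {"gripper":1,"offset":[-0.0205,0.0325,0.012],"rotation":[0,0,0]},
    {"gripper":1,"offset":[-0.0205,0.0325,0.012],"rotation":[0,0,0]},
    {"gripper":1,"offset":[-0.0205,0.0325,0.012],"rotation":[0,0,0]},
    {"gripper":1,"offset":[-0.0205,0.0325,0.012],"rotation":[0,0,0]},
    {"gripper":1,"offset":[-0.0205,0.0325,0.012],"rotation":[0,0,0]},
    {"gripper":1,"offset":[-0.0205,0.0325,0.012],"rotation":[0,0,0]},
    {"gripper":1,"offset":[-0.0205,0.0325,0.012],"rotation":[0,0,0]},
    {"gripper":1,"offset":[-0.0205,0.0325,0.012],"rotation":[0,0,0]},
    {"gripper":1,"offset":[-0.0205,0.0325,0.012],"rotation":[0,0,0]},
    {"gripper":1,"offset":[-0.0205,0.0325,0.012],"rotation":[0,0,0]}
  ],
  "newtons": 30
}}

```text
clock: 2.1
position: [0.4525, 0.3461, 0.099]
ee_rot: [0.763, 0.647, -0.0, -0.0]
ft_force: [-0.1, 0.7, -0.5]
grip_width: 1.0
grasp_force: 0.0
```

```bash
cat >> h.py <<'E'
from scipy.spatial.transform import Rotation as Rot
def togo(pos,yaw):
    "tool-frame shift (mm, after the turn) and turn (deg, tool axes) from here to TCP pos, tool y at yaw deg, pointing down"
    o=manip.get_obs(); R0=Rot.from_quat(o["ee_rot"]); a=np.deg2rad(yaw)
    y=np.array([np.cos(a),np.sin(a),0]); z=np.array([0,0,-1.]); R1=Rot.from_matrix(np.c_[np.cross(y,z),y,z])
    print("t",round(o["clock"],2),"pos",o["position"].round(4),"F",o["ft_force"].round(1),"grip",round(o["grip_width"],3),round(o["grasp_force"],1))
    print("shift mm",(R1.inv().apply(pos-o["position"])*1e3).round(1),"turn deg",np.rad2deg((R0.inv()*R1).as_rotvec()).round(2))
E
python3 -c "
from h import *
togo([.452,.346,.013],-9.44)"
```

```text
t 2.1 pos [0.4525 0.3461 0.099 ] F [-0.1  0.7 -0.5] grip 1.0 0.0
shift mm [-0.2 -0.5 86. ] turn deg [-0.02  0.01  0.  ]
```

{"name": "jog_arm", "arguments": {
  "deltas": [
    {"gripper":0.78,"offset":[0,-0.0005,0.02],"rotation":[0,0,0]},
    {"gripper":0.78,"offset":[0,0,0.03],"rotation":[0,0,0]},
    {"gripper":0.78,"offset":[0,0,0.02],"rotation":[0,0,0]},
    {"gripper":0.78,"offset":[0,0,0.012],"rotation":[0,0,0]},
    {"gripper":0.78,"offset":[0,0,0.002],"rotation":[0,0,0]},
    {"gripper":0.78,"offset":[0,0,0],"rotation":[0,0,0]}
  ]
}}

```text
clock: 2.7
position: [0.4514, 0.3476, 0.016]
ee_rot: [0.763, 0.647, 0.0, 0.0]
ft_force: [-0.2, -0.8, -0.3]
grip_width: 0.781
grasp_force: 0.0
```

```bash
python3 - <<'E'
from h import *
I=imaging.camera("scene"); cv2.imwrite("pics/s3.png",cv2.resize(I[210:400,180:440],None,fx=3,fy=3,interpolation=cv2.INTER_CUBIC))
E
```

```text
(no output)
```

View pics/s3.png

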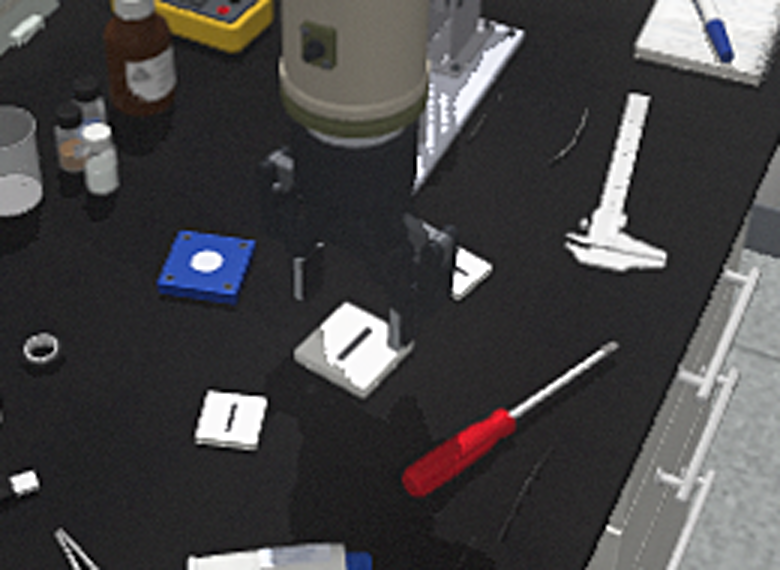

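The fingers straddle the spacer, with pads at about (310,275) and (398,325) and clear gaps on both sides. I'll probe down to the table, then close.

{"name": "jog_arm", "arguments": {
  "deltas": [
    {"gripper":0.78,"offset":[-0.0007,0,0.002],"rotation":[0,0,0]},
    {"gripper":0.78,"offset":[0,0,0.001],"rotation":[0,0,0]},
    {"gripper":0.78,"offset":[0,0,0],"rotation":[0,0,0]}
  ]
}}

```text
clock: 3.05
position: [0.4512, 0.3469, 0.013]
ee_rot: [0.763, 0.646, 0.0, -0.0]
ft_force: [0.3, 0.2, 0.2]
grip_width: 0.777
grasp_force: 0.0
```

{"name": "jog_arm", "arguments": {
  "deltas": [
    {"gripper":0.6,"offset":[0,0,0],"rotation":[0,0,0]},
    {"gripper":0.6,"offset":[0,0,0],"rotation":[0,0,0]},
    {"gripper":0.6,"offset":[0,0,0],"rotation":[0,0,0]},
    {"gripper":0.6,"offset":[0,0,0],"rotation":[0,0,0]}
  ],
  "newtons": 30
}}

```text
clock: 3.45
position: [0.4511, 0.3468, 0.0127]
ee_rot: [0.763, 0.646, 0.0, -0.0]
ft_force: [0.0, -0.7, 0.9]
grip_width: 0.598
grasp_force: 0.0
```

```bash
python3 - <<'E'
from h import *
I=imaging.camera("scene"); cv2.imwrite("pics/s4.png",cv2.resize(I[270:350,240:350],None,fx=7,fy=7,interpolation=cv2.INTER_CUBIC))
E
```

```text
(no output)
```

View pics/s4.png

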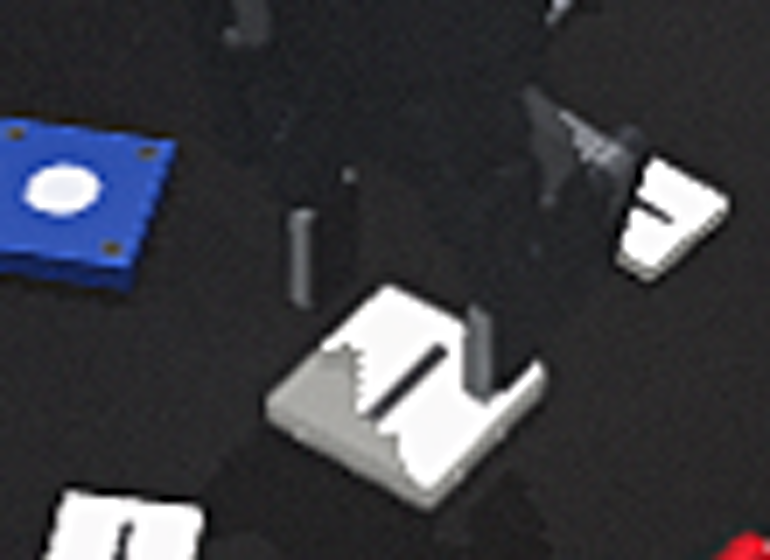

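The fingertips stopped above the plate: the right pad overlaps its top face at (478,350). The overhang is smaller when the jaws are open, so I'll raise, reopen and probe lower.

{"name": "jog_arm", "arguments": {
  "deltas": [
    {"gripper":0.78,"offset":[0,0,-0.006],"rotation":[0,0,0]},
    {"gripper":0.78,"offset":[0,0,0],"rotation":[0,0,0]},
    {"gripper":0.78,"offset":[0,0,0],"rotation":[0,0,0]},
    {"gripper":0.78,"offset":[0,0,0.006],"rotation":[0,0,0]},
    {"gripper":0.78,"offset":[0,0,0.004],"rotation":[0,0,0]},
    {"gripper":0.78,"offset":[0,0,0.002],"rotation":[0,0,0]},
    {"gripper":0.78,"offset":[0,0,0],"rotation":[0,0,0]}
  ]
}}

```text
clock: 4.2
position: [0.4508, 0.3465, 0.0061]
ee_rot: [0.763, 0.646, -0.0, 0.0]
ft_force: [1.4, 0.8, -0.8]
grip_width: 0.782
grasp_force: 0.0
```

{"name": "jog_arm", "arguments": {
  "deltas": [
    {"gripper":0.78,"offset":[0,0,0.001],"rotation":[0,0,0]},
    {"gripper":0.55,"offset":[0,0,0],"rotation":[0,0,0]},
    {"gripper":0.55,"offset":[0,0,0],"rotation":[0,0,0]},
    {"gripper":0.55,"offset":[0,0,0],"rotation":[0,0,0]},
    {"gripper":0.55,"offset":[0,0,0],"rotation":[0,0,0]}
  ]
}}

```text
clock: 4.7
position: [0.4512, 0.3468, 0.0058]
ee_rot: [0.763, 0.646, 0.0, -0.0]
ft_force: [0.6, 0.0, -0.4]
grip_width: 0.554
grasp_force: 0.0
```

```bash
python3 - <<'E'
from h import *
I=imaging.camera("scene"); cv2.imwrite("pics/s5raw.png",I); o=manip.get_obs(); R0=Rot.from_quat(o["ee_rot"]); p=o["position"]
x0,y0,s=245,265,8
c=cv2.resize(I[y0:y0+75,x0:x0+100],None,fx=s,fy=s,interpolation=cv2.INTER_CUBIC)
c=cv2.convertScaleAbs(c,alpha=1.6,beta=25)
def dot(P,col):
    for q in proj("scene",P): cv2.circle(c,tuple(int(v) for v in (q-[x0,y0]+.5)*s),4,col,1)
for sy in(-.028,.028): dot(R0.apply([[.011,sy,0],[-.011,sy,0]])+p,(0,255,0)); dot(R0.apply([[.011,sy,.0058],[-.011,sy,.0058]])+p,(0,0,255))
a=Rot.from_euler("z",-9.44,degrees=True).apply(np.array([(28,28,10),(28,-28,10),(-28,-28,10),(-28,28,10)])/1e3)+[.4522,.3464,0]
cv2.polylines(c,[np.int32((proj("scene",a)-[x0,y0]+.5)*s)],True,(255,0,255),1)
cv2.imwrite("pics/s5.png",c); print(o["grip_width"],o["grasp_force"],p)
E
```

```text
0.5510260740386898 0.0 [0.45112364 0.34680081 0.00578407]
```

View pics/s5.png

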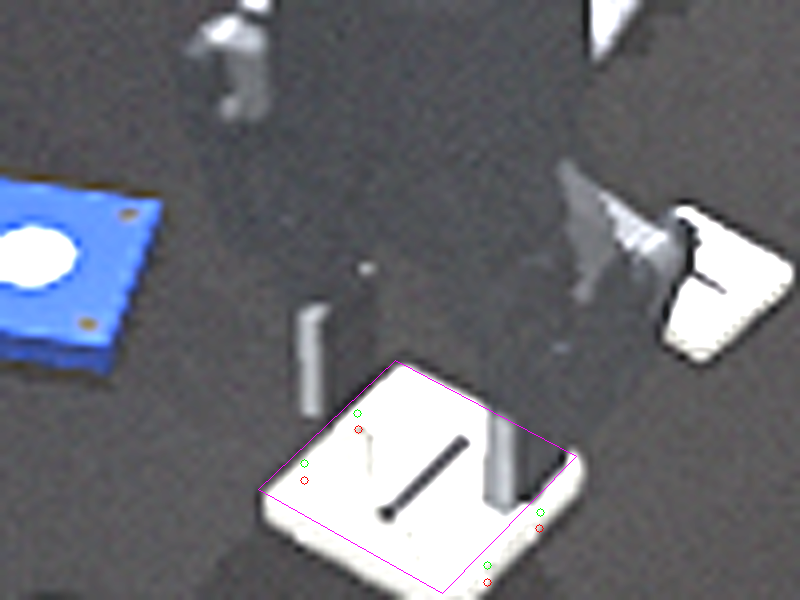

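```bash
python3 - <<'E'
from h import *
for z in(0,.01,.02,.03): print(z,toplane("scene",[295.1,322],z)[0].round(4))
E
```

```text
0 [ 0.4616  0.3353 -0.    ]
0.01 [0.4572 0.3439 0.01  ]
0.02 [0.4528 0.3525 0.02  ]
0.03 [0.4484 0.3611 0.03  ]
```

By the picture the tips are at about z = 0.02 while the TCP reads 0.006, and closing to 47 mm without touching anything agrees. I'll reopen and probe down to the real contact in small steps.

{"name": "jog_arm", "arguments": {
  "deltas": [
    {"gripper":0.8,"offset":[0,0,-0.003],"rotation":[0,0,0]},
    {"gripper":0.8,"offset":[0,0,0],"rotation":[0,0,0]},
    {"gripper":0.8,"offset":[0,0,0],"rotation":[0,0,0]},
    {"gripper":0.8,"offset":[0,0,0.005],"rotation":[0,0,0]},
    {"gripper":0.8,"offset":[0,0,0.004],"rotation":[0,0,0]},
    {"gripper":0.8,"offset":[0,0,0],"rotation":[0,0,0]}
  ]
}}

```text
clock: 5.35
position: [0.4506, 0.3464, -0.0012]
ee_rot: [0.763, 0.646, -0.001, 0.0]
ft_force: [-0.4, 0.6, -0.9]
grip_width: 0.804
grasp_force: 0.0
```

{"name": "jog_arm", "arguments": {
  "deltas": [
    {"gripper":0.8,"offset":[0,0,0.003],"rotation":[0,0,0]},
    {"gripper":0.8,"offset":[0,0,0],"rotation":[0,0,0]}
  ]
}}

```text
clock: 5.55
position: [0.4509, 0.3466, -0.0037]
ee_rot: [0.763, 0.646, -0.0, 0.0]
ft_force: [-0.2, 0.5, -0.2]
grip_width: 0.803
grasp_force: 0.0
```

{"name": "jog_arm", "arguments": {
  "deltas": [
    {"gripper":0.8,"offset":[0,0,0.003],"rotation":[0,0,0]},
    {"gripper":0.8,"offset":[0,0,0.003],"rotation":[0,0,0]},
    {"gripper":0.8,"offset":[0,0,0.0],"rotation":[0,0,0]}
  ]
}}

```text
clock: 5.85
position: [0.4509, 0.3466, -0.0097]
ee_rot: [0.763, 0.647, -0.0, -0.0]
ft_force: [-0.8, 0.9, 0.2]
grip_width: 0.801
grasp_force: 0.0
```

{"name": "jog_arm", "arguments": {
  "deltas": [
    {"gripper":0.8,"offset":[0,0,0.003],"rotation":[0,0,0]},
    {"gripper":0.8,"offset":[0,0,0],"rotation":[0,0,0]}
  ]
}}

```text
clock: 6.05
position: [0.4509, 0.3467, -0.0126]
ee_rot: [0.763, 0.647, -0.0, -0.0]
ft_force: [-0.5, -0.1, 0.6]
grip_width: 0.802
grasp_force: 0.0
```

{"name": "jog_arm", "arguments": {
  "deltas": [
    {"gripper":0.55,"offset":[0,0,0.001],"rotation":[0,0,0]},
    {"gripper":0.55,"offset":[0,0,0],"rotation":[0,0,0]},
    {"gripper":0.55,"offset":[0,0,0],"rotation":[0,0,0]},
    {"gripper":0.55,"offset":[0,0,0],"rotation":[0,0,0]}
  ],
  "newtons": 30
}}

```text
clock: 6.45
position: [0.4512, 0.3468, -0.0131]
ee_rot: [0.763, 0.646, 0.0, -0.0]
ft_force: [-1.8, -1.1, 5.2]
grip_width: 0.648
grasp_force: 31.8
```

The spacer is held at an opening of 0.648, about 55 mm, with 31.8 N. Its underside is about 13 mm above the TCP reading. I'll lift, turn and carry it over the nest.

{"name": "jog_arm", "arguments": {
  "deltas": [
    {"gripper":0.55,"offset":[0,0,-0.01],"rotation":[0,0,0]},
    {"gripper":0.55,"offset":[0,0,-0.02],"rotation":[0,0,-3]},
    {"gripper":0.55,"offset":[0,0,-0.02],"rotation":[0,0,-3.84]},
    {"gripper":0.55,"offset":[0,0,-0.02],"rotation":[0,0,-3]},
    {"gripper":0.55,"offset":[0,0,-0.01],"rotation":[0,0,0]},
    {"gripper":0.55,"offset":[-0.0239,0.0103,0],"rotation":[0,0,0]},
    {"gripper":0.55,"offset":[-0.0239,0.0103,0],"rotation":[0,0,0]},
    {"gripper":0.55,"offset":[-0.0239,0.0103,0],"rotation":[0,0,0]},
    {"gripper":0.55,"offset":[-0.0239,0.0103,0],"rotation":[0,0,0]},
    {"gripper":0.55,"offset":[-0.0239,0.0103,0],"rotation":[0,0,0]},
    {"gripper":0.55,"offset":[-0.0239,0.0103,0],"rotation":[0,0,0]},
    {"gripper":0.55,"offset":[-0.0239,0.0103,0],"rotation":[0,0,0]},
    {"gripper":0.55,"offset":[-0.0239,0.0103,0],"rotation":[0,0,0]},
    {"gripper":0.55,"offset":[0,0,0],"rotation":[0,0,0]},
    {"gripper":0.55,"offset":[0,0,0],"rotation":[0,0,0]},
    {"gripper":0.55,"offset":[0,0,0],"rotation":[0,0,0]}
  ]
}}

```text
clock: 8.05
position: [0.5343, 0.1572, 0.0665]
ee_rot: [0.704, 0.71, -0.0, -0.0]
ft_force: [0.1, 0.4, -1.7]
grip_width: 0.642
grasp_force: 32.3
```

```bash
python3 - <<'E'
from h import *
togo([.535,.156,.050],.4)
o=manip.get_obs();R0=Rot.from_quat(o["ee_rot"]); p=o["position"]; zb=p[2]+.0131
out=[]
for n,x0,y0,w,s in(("scene",275,185,80,5),("top",258,204,100,4)):
    I=imaging.camera(n); cv2.imwrite(f"pics/n_{n}.png",I); h=600//s if n=="scene" else 150
    c=cv2.resize(I[y0:y0+h,x0:x0+w],(400,600),interpolation=cv2.INTER_CUBIC); c=cv2.convertScaleAbs(c,alpha=1.4,beta=15)
    q=lambda P:np.int32(((proj(n,P)-[x0,y0]+.5)*s).round())
    for a in q(fx(PINS)): cv2.circle(c,tuple(map(int,a)),4,(0,0,255),1)
    cv2.polylines(c,[q(fx(BASE))],True,(255,255,0),1)
    for k,col in((zb,(0,255,0)),(zb+.01,(255,0,255))):
        P=R0.apply(np.array([(28,28,0),(28,-28,0),(-28,-28,0),(-28,28,0)])/1e3)+[p[0],p[1],k]
        cv2.polylines(c,[q(P)],True,col,1)
    out.append(c)
cv2.imwrite("pics/n7.png",np.hstack(out))
E
```

```text
t 8.05 pos [0.5343 0.1572 0.0665] F [ 0.1  0.4 -1.7] grip 0.642 32.3
shift mm [-1.2  0.7 16.5] turn deg [-0.03 -0.03  0.02]
```

View pics/n7.png

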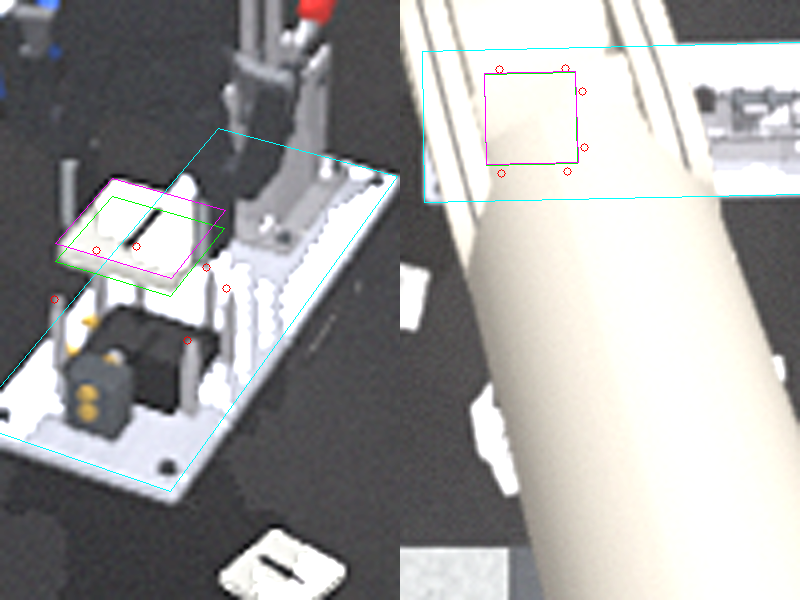

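The scene view shows the held spacer level above the nest, its outline close to the predicted one, with the pins free beneath it. In the top view the arm hides it. I'll use the slot's centroid for a finer relative check.

```bash
python3 - <<'E'
from h import *
def slot(I,c,r):
    g=I.min(2).astype(float); y,x=np.indices(g.shape); m=(abs(x-c[0])<r)&(abs(y-c[1])<r)
    w=np.clip(150-g,0,None)*m
    k,L,s,ce=cv2.connectedComponentsWithStats((w>0).astype(np.uint8))
    for i in range(1,k):
        if s[i,4]>5: print("  ",s[i],ce[i].round(1))
    i=min((i for i in range(1,k) if s[i,4]>8),key=lambda i:np.hypot(*(ce[i]-c))); w=w*(L==i)
    return np.array([(x*w).sum(),(y*w).sum()])/w.sum()
a=slot(cv2.imread("pics/scene0.png"),(298,326),9); b=slot(cv2.imread("pics/n_scene.png"),(275+141/5,185+228/5),7)
t=slot(cv2.imread("pics/top0.png"),(218,267),8)
A=toplane("scene",a,.01)[0]; p=manip.get_obs()["position"]
B=toplane("scene",b,p[2]+.0231)[0]
print(a,b,"scene0",A,"top0",toplane("top",t,.01)[0],"held",B,"tcp",p)
E
```

```text
[293 319  11  11  30] [297.8 324.2]
   [299 226   9  10  23] [302.9 230.3]
   [212 266  13   3  21] [218.2 267. ]
[297.91988255 324.07088926] [302.94051826 230.31684335] scene0 [0.44975077 0.34631007 0.01      ] top0 [0.45206041 0.34654624 0.01      ] held [0.53275867 0.15873814 0.08969341] tcp [0.53436657 0.15727235 0.06659341]
```

{"name": "jog_arm", "arguments": {
  "deltas": [
    {"gripper":0.55,"offset":[-0.0008,0.0007,0.01],"rotation":[0,0,0]},
    {"gripper":0.55,"offset":[0,0,0.01],"rotation":[0,0,0]},
    {"gripper":0.55,"offset":[0,0,0.008],"rotation":[0,0,0]},
    {"gripper":0.55,"offset":[0,0,0.002],"rotation":[0,0,0]},
    {"gripper":0.55,"offset":[0,0,0.002],"rotation":[0,0,0]},
    {"gripper":0.55,"offset":[0,0,0.0],"rotation":[0,0,0]}
  ]
}}

```text
clock: 8.75
position: [0.5355, 0.1553, 0.0345]
ee_rot: [0.705, 0.709, -0.0, -0.0]
ft_force: [0.5, 0.0, 0.8]
grip_width: 0.641
grasp_force: 32.3
```

{"name": "jog_arm", "arguments": {
  "deltas": [
    {"gripper":0.55,"offset":[0,0,0.002],"rotation":[0,0,0]},
    {"gripper":0.55,"offset":[0,0,0.001],"rotation":[0,0,0]},
    {"gripper":0.55,"offset":[0,0,0],"rotation":[0,0,0]}
  ]
}}

```text
clock: 9.05
position: [0.5355, 0.1553, 0.0317]
ee_rot: [0.705, 0.71, 0.0, -0.0]
ft_force: [-0.5, -0.9, -1.1]
grip_width: 0.643
grasp_force: 32.3
```

{"name": "jog_arm", "arguments": {
  "deltas": [
    {"gripper":0.55,"offset":[0,0,0.002],"rotation":[0,0,0]},
    {"gripper":0.55,"offset":[0,0,0.001],"rotation":[0,0,0]},
    {"gripper":0.55,"offset":[0,0,0],"rotation":[0,0,0]}
  ]
}}

```text
clock: 9.35
position: [0.5354, 0.1553, 0.0285]
ee_rot: [0.705, 0.71, -0.0, -0.0]
ft_force: [0.6, 0.1, -1.6]
grip_width: 0.645
grasp_force: 32.3
```

{"name": "jog_arm", "arguments": {
  "deltas": [
    {"gripper":0.55,"offset":[0.0005,0,0.001],"rotation":[0,0,0]},
    {"gripper":0.55,"offset":[0,0,0.001],"rotation":[0,0,0]},
    {"gripper":0.55,"offset":[0,0,0],"rotation":[0,0,0]}
  ]
}}

```text
clock: 9.65
position: [0.5354, 0.1559, 0.0265]
ee_rot: [0.705, 0.71, -0.0, -0.0]
ft_force: [0.7, 0.2, 0.3]
grip_width: 0.641
grasp_force: 32.3
```

{"name": "jog_arm", "arguments": {
  "deltas": [
    {"gripper":0.55,"offset":[0,0,0.001],"rotation":[0,0,0]},
    {"gripper":0.55,"offset":[0,0,0],"rotation":[0,0,0]}
  ]
}}

```text
clock: 9.85
position: [0.5354, 0.1558, 0.0256]
ee_rot: [0.705, 0.71, -0.0, -0.0]
ft_force: [-0.0, -0.2, -0.5]
grip_width: 0.643
grasp_force: 32.3
```

{"name": "jog_arm", "arguments": {
  "deltas": [
    {"gripper":0.8,"offset":[0,0,0],"rotation":[0,0,0]},
    {"gripper":0.8,"offset":[0,0,0],"rotation":[0,0,0]},
    {"gripper":0.8,"offset":[0,0,0],"rotation":[0,0,0]},
    {"gripper":0.8,"offset":[0,0,0],"rotation":[0,0,0]},
    {"gripper":0.8,"offset":[0,0,-0.01],"rotation":[0,0,0]},
    {"gripper":0.8,"offset":[0,0,-0.02],"rotation":[0,0,0]},
    {"gripper":0,"offset":[0,0,-0.03],"rotation":[0,0,0]},
    {"gripper":0,"offset":[0,0,0],"rotation":[0,0,0]},
    {"gripper":0,"offset":[0,0,0],"rotation":[0,0,0]},
    {"gripper":0,"offset":[0,0,0],"rotation":[0,0,0]},
    {"gripper":0,"offset":[0,0,0],"rotation":[0,0,0]},
    {"gripper":0,"offset":[0,0,0],"rotation":[0,0,0]},
    {"gripper":0,"offset":[0,0,0],"rotation":[0,0,0]}
  ]
}}

```text
clock: 11.15
position: [0.5353, 0.1557, 0.0853]
ee_rot: [0.705, 0.71, -0.0, -0.0]
ft_force: [-0.5, -0.1, 0.5]
grip_width: 0.004
grasp_force: 0.0
```

```bash
python3 - <<'E'
from h import *
I=imaging.camera("scene"); o=manip.get_obs();R0=Rot.from_quat(o["ee_rot"]); p=o["position"]
x0,y0,s=270,170,6
c=cv2.resize(I[y0:y0+98,x0:x0+100],None,fx=s,fy=s,interpolation=cv2.INTER_CUBIC)
for k in(-.02,-.01,0,.01):
    for q in proj("scene",p+[0,.011,-k]): cv2.circle(c,tuple(int(v) for v in (q-[x0,y0]+.5)*s),3,(0,0,255),1)
cv2.imwrite("pics/p8.png",c); print(p,o["grip_width"])
E
```

```text
[0.53535973 0.15572678 0.08535635] -0.005885560905058722
```

View pics/p8.png

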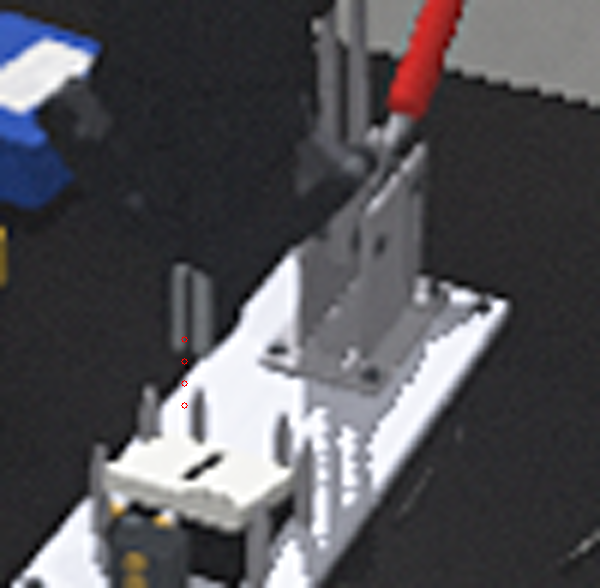

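The picture shows the spacer let go inside the pins, caught on the ball with its near (+y) edge up at about (200,480). The closed fingertips are at (190,350), about 14 mm above the reported TCP. I'll press down in steps.

{"name": "jog_arm", "arguments": {
  "deltas": [
    {"gripper":0,"offset":[0,0,0.02],"rotation":[0,0,0]},
    {"gripper":0,"offset":[0,0,0.02],"rotation":[0,0,0]},
    {"gripper":0,"offset":[0,0,0.008],"rotation":[0,0,0]},
    {"gripper":0,"offset":[0,0,0.002],"rotation":[0,0,0]},
    {"gripper":0,"offset":[0,0,0],"rotation":[0,0,0]}
  ]
}}

```text
clock: 11.7
position: [0.5357, 0.1558, 0.036]
ee_rot: [0.705, 0.709, 0.0, 0.0]
ft_force: [-0.4, -0.2, -0.1]
grip_width: 0.0
grasp_force: 0.0
```

{"name": "jog_arm", "arguments": {
  "deltas": [
    {"gripper":0,"offset":[0,0,0.002],"rotation":[0,0,0]},
    {"gripper":0,"offset":[0,0,0.002],"rotation":[0,0,0]}
  ]
}}

```text
clock: 11.9
position: [0.5361, 0.1561, 0.0324]
ee_rot: [0.705, 0.71, 0.001, 0.0]
ft_force: [-0.3, -0.9, 0.2]
grip_width: -0.001
grasp_force: 0.0
```

{"name": "jog_arm", "arguments": {
  "deltas": [
    {"gripper":0,"offset":[0,0,0.001],"rotation":[0,0,0]},
    {"gripper":0,"offset":[0,0,0.001],"rotation":[0,0,0]}
  ]
}}

```text
clock: 12.1
position: [0.5356, 0.1559, 0.0298]
ee_rot: [0.705, 0.71, 0.0, 0.0]
ft_force: [-0.5, -0.2, 2.6]
grip_width: 0.002
grasp_force: 0.8
```

{"name": "jog_arm", "arguments": {
  "deltas": [
    {"gripper":0,"offset":[0,0,0.0015],"rotation":[0,0,0]},
    {"gripper":0,"offset":[0,0,0],"rotation":[0,0,0]}
  ]
}}

```text
clock: 12.3
position: [0.5357, 0.1559, 0.0283]
ee_rot: [0.705, 0.71, 0.0, 0.0]
ft_force: [0.8, 0.3, 1.4]
grip_width: -0.002
grasp_force: 0.1
```

{"name": "jog_arm", "arguments": {
  "deltas": [
    {"gripper":0,"offset":[0,0,0.0015],"rotation":[0,0,0]},
    {"gripper":0,"offset":[0,0,0],"rotation":[0,0,0]}
  ]
}}

```text
clock: 12.5
position: [0.5354, 0.1559, 0.0265]
ee_rot: [0.705, 0.71, -0.0, -0.0]
ft_force: [0.7, -1.0, -0.7]
grip_width: 0.0
grasp_force: 0.0
```

{"name": "jog_arm", "arguments": {
  "deltas": [
    {"gripper":0,"offset":[0,0,0.0015],"rotation":[0,0,0]},
    {"gripper":0,"offset":[0,0,0],"rotation":[0,0,0]}
  ]
}}

```text
clock: 12.7
position: [0.5353, 0.1558, 0.0249]
ee_rot: [0.705, 0.71, -0.0, -0.0]
ft_force: [0.2, -0.9, -1.0]
grip_width: -0.001
grasp_force: 0.0
```

{"name": "jog_arm", "arguments": {
  "deltas": [
    {"gripper":0,"offset":[0,0,0.002],"rotation":[0,0,0]},
    {"gripper":0,"offset":[0,0,0],"rotation":[0,0,0]}
  ]
}}

```text
clock: 12.9
position: [0.5355, 0.1558, 0.023]
ee_rot: [0.705, 0.71, -0.0, -0.0]
ft_force: [-0.3, -0.1, -0.5]
grip_width: 0.001
grasp_force: 0.1
```

{"name": "jog_arm", "arguments": {
  "deltas": [
    {"gripper":0,"offset":[0,0,0.0015],"rotation":[0,0,0]},
    {"gripper":0,"offset":[0,0,0],"rotation":[0,0,0]}
  ]
}}

```text
clock: 13.1
position: [0.5355, 0.1558, 0.0216]
ee_rot: [0.705, 0.71, -0.0, -0.0]
ft_force: [0.9, 0.7, -0.7]
grip_width: -0.006
grasp_force: 0.0
```

{"name": "jog_arm", "arguments": {
  "deltas": [
    {"gripper":0,"offset":[0,0,0.0015],"rotation":[0,0,0]},
    {"gripper":0,"offset":[0,0,0],"rotation":[0,0,0]}
  ]
}}

```text
clock: 13.3
position: [0.5354, 0.1557, 0.0199]
ee_rot: [0.705, 0.71, -0.0, -0.0]
ft_force: [-0.3, -0.2, 0.3]
grip_width: 0.005
grasp_force: 0.0
```

{"name": "jog_arm", "arguments": {
  "deltas": [
    {"gripper":0,"offset":[0,0,0.0015],"rotation":[0,0,0]},
    {"gripper":0,"offset":[0,0,0],"rotation":[0,0,0]}
  ]
}}

```text
clock: 13.5
position: [0.5355, 0.1558, 0.0186]
ee_rot: [0.705, 0.71, -0.0, -0.0]
ft_force: [-0.3, -1.0, 1.1]
grip_width: -0.0
grasp_force: 0.5
```

{"name": "jog_arm", "arguments": {
  "deltas": [
    {"gripper":0,"offset":[0,0,0.0015],"rotation":[0,0,0]},
    {"gripper":0,"offset":[0,0,0],"rotation":[0,0,0]}
  ]
}}

```text
clock: 13.7
position: [0.5356, 0.1558, 0.0185]
ee_rot: [0.705, 0.709, 0.0, -0.0]
ft_force: [-7.2, -2.2, 18.8]
grip_width: 0.002
grasp_force: 9.6
```

{"name": "jog_arm", "arguments": {
  "deltas": [
    {"gripper":0,"offset":[0,0,0.0015],"rotation":[0,0,0]},
    {"gripper":0,"offset":[0,0,0],"rotation":[0,0,0]}
  ]
}}

```text
clock: 13.9
position: [0.5357, 0.1558, 0.0184]
ee_rot: [0.705, 0.709, 0.0, -0.001]
ft_force: [-14.0, -4.6, 37.1]
grip_width: -0.004
grasp_force: 18.4
```

Solid contact at 37 N with TCP z = 0.0184 means the spacer is flat, so the closed tips are about 11.5 mm above the TCP reading. Now back off and go to the cover.

{"name": "jog_arm", "arguments": {
  "deltas": [
    {"gripper":0,"offset":[0,0,-0.01],"rotation":[0,0,0]},
    {"gripper":0,"offset":[0,0,-0.02],"rotation":[0,0,0]},
    {"gripper":0,"offset":[0,0,-0.03],"rotation":[0,0,0]},
    {"gripper":0,"offset":[0,0,-0.01],"rotation":[0,0,0]},
    {"gripper":0.8,"offset":[0,0,0],"rotation":[0,0,-7.755]},
    {"gripper":0.8,"offset":[0,0,0],"rotation":[0,0,-7.755]},
    {"gripper":0.8,"offset":[0.025,0.01465,0],"rotation":[0,0,0]},
    {"gripper":0.8,"offset":[0.025,0.01465,0],"rotation":[0,0,0]},
    {"gripper":0.8,"offset":[0.025,0.01465,0],"rotation":[0,0,0]},
    {"gripper":0.8,"offset":[0.025,0.01465,0],"rotation":[0,0,0]},
    {"gripper":0.8,"offset":[0.025,0.01465,0],"rotation":[0,0,0]},
    {"gripper":0.8,"offset":[0.025,0.01465,0],"rotation":[0,0,0]},
    {"gripper":0.8,"offset":[0,0,0.02],"rotation":[0,0,0]},
    {"gripper":0.8,"offset":[0,0,0.02],"rotation":[0,0,0]},
    {"gripper":0.8,"offset":[0,0,0.02],"rotation":[0,0,0]},
    {"gripper":0.8,"offset":[0,0,0],"rotation":[0,0,0]}
  ]
}}

```text
clock: 15.5
position: [0.5769, 0.323, 0.0221]
ee_rot: [0.602, 0.798, -0.003, -0.001]
ft_force: [0.3, 0.2, 0.2]
grip_width: 0.801
grasp_force: 0.0
```

```bash
python3 - <<'E'
from h import *
togo([.5791,.3244,-.013],15.91)
# spacer: slot centre in scene view against nest centre at z=.03 ; flatness via edges
I=imaging.camera("scene"); cv2.imwrite("pics/s9raw.png",I)
for z in (.03,):
    q=proj("scene",fx([[0,0,z],[.028,.028,z],[.028,-.028,z],[-.028,-.028,z],[-.028,.028,z]])); print(q.round(1))
E
```

```text
t 15.5 pos [0.5769 0.323  0.0221] F [0.3 0.2 0.2] grip 0.801 0.0
shift mm [ 0.8  2.5 35.1] turn deg [-0.31  0.11 -0.  ]
[[302.5 250.6]
 [285.9 254. ]
 [297.  240.6]
 [318.8 247.3]
 [308.3 261.1]]
```

{"name": "jog_arm", "arguments": {
  "deltas": [
    {"gripper":0.8,"offset":[0.0008,0.002,0.01],"rotation":[-0.31,0.1,0]},
    {"gripper":0.8,"offset":[0,0,0.01],"rotation":[0,0,0]},
    {"gripper":0.8,"offset":[0,0,0.008],"rotation":[0,0,0]},
    {"gripper":0.8,"offset":[0,0,0],"rotation":[0,0,0]},
    {"gripper":0.8,"offset":[0,0,0],"rotation":[0,0,0]}
  ]
}}

```text
clock: 16.05
position: [0.5807, 0.3256, -0.0023]
ee_rot: [0.602, 0.798, 0.003, 0.001]
ft_force: [-0.4, -0.4, 0.2]
grip_width: 0.798
grasp_force: 0.0
```

```bash
python3 - <<'E'
from h import *
togo([.5791,.3244,-.013],15.91)
I=cv2.imread("pics/s9raw.png"); g=I.min(2).astype(float); y,x=np.indices(g.shape)
k,L,s,c=cv2.connectedComponentsWithStats(((g<150)&(abs(x-302)<8)&(abs(y-249)<9)).astype(np.uint8))
print(s[1:],c[1:].round(1))
print(g[238:264,284:322].astype(int)//10)
E
```

```text
t 16.05 pos [ 0.5807  0.3256 -0.0023] F [-0.4 -0.4  0.2] grip 0.798 0.0
shift mm [-0.7 -1.9 10.7] turn deg [ 0.3  -0.1  -0.01]
[[295 241   2   4   7]
 [302 241   2   4   7]
 [300 247   7   8  19]
 [295 257   4   1   4]] [[295.4 242.3]
 [302.6 242.3]
 [303.  250.6]
 [296.5 257. ]]
[[ 4  4  4  4  4  4  4  4  3  8 11 11 13 23 25 24 25 19  9  9 18 24 24 24
  24 24 24 23 24 24 24 24 22 22 24 25 20 13]
 [ 4  4  4  4  4  4  4  4  3  9 11 10 15 23 24 24 25 19  9  9 19 24 24 24
  24 24 24 23 24 24 24 24 17 12 23 25 19 20]
 [ 4  4  4  4  4  4  4  3  3  9 11 10 14 23 24 24 25 19  9  9 18 24 24 24
  24 24 24 24 24 24 24 23 14  8 23 25 23 24]
 [ 4  4  4  4  4  4  4  4  2  9 11 10 14 24 25 24 25 19  8  9 18 24 24 24
  24 24 24 24 24 24 24 20 12  9 18 24 25 24]
 [ 3  4  4  4  4  4  4  2  7 10 11 10 14 24 25 25 25 21 12 11 18 24 24 24
  24 24 24 24 24 24 25 19 10  9 15 24 23 21]
 [ 4  3  3  3  4  4  3  3 19 17  9 10 13 24 25 25 25 22 14 14 23 25 24 22
  23 24 24 24 24 24 25 19  9 10 15 25 20 13]
 [ 4  6 10  8  3  3  1 18 25 19  8 13 23 25 25 25 25 25 20 14 23 25 25 24
  24 24 24 24 23 24 25 19  9 10
[... 1575 characters left out ...]
 9 10 10 10 10 10 10  9  9 10 10 11 18 25 25 25 25 25 25 24
  24 24 25 20 10 11 10  4  5 13 15 14 14 13]
 [24 20 12  6  7 10 10 10 10 10 10 10 10 10 10  9  8 15 20 22 25 25 25 25
  25 25 23 13 10 11  9  4 12 14 24 19 14 14]
 [25 21 15  9  6  7  8 10 10 10 10 10 10 10 11  9  5  9 12 15 17 19 21 25
  25 25 17 10 10 11  8  8 13 23 25 20 14 14]
 [25 21 13 11  5  4  5  5  5  7  9 11 11 11 10  8  4 10 14 14 13 12 13 17
  19 17 12 10 11 11 10 13 14 24 25 19 14 14]
 [24 19 12 11  7  4  4  7  9  7  6  7  8 10  8  5  5  6  8 11 15 15 14 13
  13 13  9  9 11 11 10 13 23 25 25 25 19 14]
 [24 18 12 11  6  5  5  6  7  6  6  4  5  6  6  5  5  3  2  5  8  8 11 15
  16 12  6  8 11 10  9 22 25 24 24 25 19 14]]
```

The slot centroid is at (303.0, 250.6) and a flat seated spacer predicts (302.5, 250.6), so it is seated. My last correction only chased a transient, so I'll undo it, descend and grip.

{"name": "jog_arm", "arguments": {
  "deltas": [
    {"gripper":0.8,"offset":[-0.0007,-0.0019,0.004],"rotation":[0.3,-0.1,0]},
    {"gripper":0.8,"offset":[0,0,0.004],"rotation":[0,0,0]},
    {"gripper":0.8,"offset":[0,0,0.003],"rotation":[0,0,0]},
    {"gripper":0.8,"offset":[0,0,0],"rotation":[0,0,0]},
    {"gripper":0.55,"offset":[0,0,0],"rotation":[0,0,0]},
    {"gripper":0.55,"offset":[0,0,0],"rotation":[0,0,0]},
    {"gripper":0.55,"offset":[0,0,0],"rotation":[0,0,0]},
    {"gripper":0.55,"offset":[0,0,0],"rotation":[0,0,0]},
    {"gripper":0.55,"offset":[0,0,0],"rotation":[0,0,0]}
  ],
  "newtons": 30
}}

```text
clock: 16.95
position: [0.5793, 0.3245, -0.0131]
ee_rot: [0.602, 0.798, 0.0, 0.0]
ft_force: [0.3, -0.9, 2.0]
grip_width: 0.644
grasp_force: 32.4
```

{"name": "jog_arm", "arguments": {
  "deltas": [
    {"gripper":0.55,"offset":[0,0,-0.01],"rotation":[0,0,0]},
    {"gripper":0.55,"offset":[0,0,-0.02],"rotation":[0,0,5.17]},
    {"gripper":0.55,"offset":[0,0,-0.02],"rotation":[0,0,5.17]},
    {"gripper":0.55,"offset":[0,0,-0.02],"rotation":[0,0,5.17]},
    {"gripper":0.55,"offset":[0,0,-0.01],"rotation":[0,0,0]},
    {"gripper":0.55,"offset":[-0.02405,-0.00644,0],"rotation":[0,0,0]},
    {"gripper":0.55,"offset":[-0.02405,-0.00644,0],"rotation":[0,0,0]},
    {"gripper":0.55,"offset":[-0.02405,-0.00644,0],"rotation":[0,0,0]},
    {"gripper":0.55,"offset":[-0.02405,-0.00644,0],"rotation":[0,0,0]},
    {"gripper":0.55,"offset":[-0.02405,-0.00644,0],"rotation":[0,0,0]},
    {"gripper":0.55,"offset":[-0.02405,-0.00644,0],"rotation":[0,0,0]},
    {"gripper":0.55,"offset":[-0.02405,-0.00644,0],"rotation":[0,0,0]},
    {"gripper":0.55,"offset":[0,0,0],"rotation":[0,0,0]},
    {"gripper":0.55,"offset":[0,0,0],"rotation":[0,0,0]},
    {"gripper":0.55,"offset":[0,0,0],"rotation":[0,0,0]},
    {"gripper":0.55,"offset":[0,0,0],"rotation":[0,0,0]}
  ]
}}

```text
clock: 18.55
position: [0.5352, 0.1567, 0.0666]
ee_rot: [0.704, 0.71, 0.0, -0.0]
ft_force: [-0.4, -0.0, -0.7]
grip_width: 0.647
grasp_force: 32.2
```

```bash
python3 -c "
from h import *
togo([.5354,.1558,.0345],.4)"
```

```text
t 18.55 pos [0.5352 0.1567 0.0666] F [-0.4 -0.  -0.7] grip 0.647 32.2
shift mm [-0.9  0.2 32.1] turn deg [ 0.01 -0.02  0.11]
```

{"name": "jog_arm", "arguments": {
  "deltas": [
    {"gripper":0.55,"offset":[0,0,0.01],"rotation":[0,0,0.1]},
    {"gripper":0.55,"offset":[0,0,0.01],"rotation":[0,0,0]},
    {"gripper":0.55,"offset":[0,0,0.008],"rotation":[0,0,0]},
    {"gripper":0.55,"offset":[0,0,0.002],"rotation":[0,0,0]},
    {"gripper":0.55,"offset":[0,0,0.002],"rotation":[0,0,0]},
    {"gripper":0.55,"offset":[0,0,0.0],"rotation":[0,0,0]}
  ]
}}

```text
clock: 19.15
position: [0.5352, 0.1557, 0.0345]
ee_rot: [0.705, 0.709, 0.0, 0.0]
ft_force: [-0.1, 0.1, -0.5]
grip_width: 0.643
grasp_force: 32.2
```

{"name": "jog_arm", "arguments": {
  "deltas": [
    {"gripper":0.55,"offset":[0,0,0.002],"rotation":[0,0,0]},
    {"gripper":0.55,"offset":[0,0,0.001],"rotation":[0,0,0]},
    {"gripper":0.55,"offset":[0,0,0],"rotation":[0,0,0]}
  ]
}}

```text
clock: 19.45
position: [0.5352, 0.1557, 0.0317]
ee_rot: [0.705, 0.709, 0.0, 0.0]
ft_force: [-0.3, 0.8, -0.2]
grip_width: 0.643
grasp_force: 32.2
```

{"name": "jog_arm", "arguments": {
  "deltas": [
    {"gripper":0.55,"offset":[0,0,0.002],"rotation":[0,0,0]},
    {"gripper":0.55,"offset":[0,0,0.002],"rotation":[0,0,0]},
    {"gripper":0.55,"offset":[0,0,0],"rotation":[0,0,0]}
  ]
}}

```text
clock: 19.75
position: [0.535, 0.1556, 0.0274]
ee_rot: [0.705, 0.709, -0.0, -0.0]
ft_force: [-0.5, 0.3, -0.7]
grip_width: 0.642
grasp_force: 32.2
```

Now down 1.5 mm more, let go, rise, shut, and come down to just above the cover.

{"name": "jog_arm", "arguments": {
  "deltas": [
    {"gripper":0.55,"offset":[0.0002,0,0.0015],"rotation":[0,0,0]},
    {"gripper":0.55,"offset":[0,0,0],"rotation":[0,0,0]},
    {"gripper":0.8,"offset":[0,0,0],"rotation":[0,0,0]},
    {"gripper":0.8,"offset":[0,0,0],"rotation":[0,0,0]},
    {"gripper":0.8,"offset":[0,0,0],"rotation":[0,0,0]},
    {"gripper":0.8,"offset":[0,0,0],"rotation":[0,0,0]},
    {"gripper":0.8,"offset":[0,0,-0.01],"rotation":[0,0,0]},
    {"gripper":0.8,"offset":[0,0,-0.02],"rotation":[0,0,0]},
    {"gripper":0,"offset":[0,0,-0.03],"rotation":[0,0,0]},
    {"gripper":0,"offset":[0,0,0],"rotation":[0,0,0]},
    {"gripper":0,"offset":[0,0,0],"rotation":[0,0,0]},
    {"gripper":0,"offset":[0,0,0],"rotation":[0,0,0]},
    {"gripper":0,"offset":[0,0,0],"rotation":[0,0,0]},
    {"gripper":0,"offset":[0,0,0],"rotation":[0,0,0]},
    {"gripper":0,"offset":[0,0,0],"rotation":[0,0,0]}
  ]
}}

```text
clock: 21.25
position: [0.5349, 0.1558, 0.0857]
ee_rot: [0.705, 0.709, -0.0, -0.0]
ft_force: [-0.4, -0.2, 0.7]
grip_width: 0.003
grasp_force: 0.0
```

```bash
python3 - <<'E'
from h import *
togo([.5354,.1558,.040],.4)
I=imaging.camera("scene"); cv2.imwrite("pics/cov_raw.png",I)
J=I.astype(int); B=(J[...,0]>80)&(J[...,0]-J[...,2]>40)
ys,xs=np.nonzero(B[215:275,270:340]); print("blue px x",xs.min()+270,xs.max()+270,"y",ys.min()+215,ys.max()+215,len(xs))
for z in(.04,.048): print(z,proj("scene",fx([[0,0,z],[.028,.028,z],[.028,-.028,z],[-.028,-.028,z],[-.028,.028,z]])).round(1).tolist())
E
```

```text
t 21.25 pos [0.5349 0.1558 0.0857] F [-0.4 -0.2  0.7] grip 0.003 0.0
shift mm [ 0.   0.5 45.7] turn deg [-0.03  0.02 -0.11]
blue px x 287 319 y 238 257 355
0.04 [[302.5, 247.1], [285.9, 250.5], [297.0, 237.2], [318.9, 243.8], [308.4, 257.5]]
0.048 [[302.6, 244.3], [285.8, 247.6], [297.0, 234.4], [319.0, 241.0], [308.4, 254.7]]
```

{"name": "jog_arm", "arguments": {
  "deltas": [
    {"gripper":0,"offset":[0,0.0003,0.02],"rotation":[0,0,0]},
    {"gripper":0,"offset":[0,0,0.02],"rotation":[0,0,0]},
    {"gripper":0,"offset":[0,0,0.008],"rotation":[0,0,0]},
    {"gripper":0,"offset":[0,0,0.0],"rotation":[0,0,0]},
    {"gripper":0,"offset":[0,0,0.002],"rotation":[0,0,0]},
    {"gripper":0,"offset":[0,0,0.002],"rotation":[0,0,0]},
    {"gripper":0,"offset":[0,0,0.001],"rotation":[0,0,0]}
  ]
}}

```text
clock: 22.0
position: [0.5358, 0.1561, 0.0336]
ee_rot: [0.705, 0.709, 0.001, 0.0]
ft_force: [0.9, -0.1, 1.1]
grip_width: -0.002
grasp_force: 0.4
```

{"name": "jog_arm", "arguments": {
  "deltas": [
    {"gripper":0,"offset":[0,0,0.0015],"rotation":[0,0,0]},
    {"gripper":0,"offset":[0,0,0],"rotation":[0,0,0]}
  ]
}}

```text
clock: 22.2
position: [0.5361, 0.156, 0.0324]
ee_rot: [0.705, 0.709, 0.001, 0.0]
ft_force: [-0.9, 0.2, 4.0]
grip_width: -0.003
grasp_force: 2.2
```

{"name": "jog_arm", "arguments": {
  "deltas": [
    {"gripper":0,"offset":[0,0,0.0015],"rotation":[0,0,0]},
    {"gripper":0,"offset":[0,0,0],"rotation":[0,0,0]}
  ]
}}

```text
clock: 22.4
position: [0.5357, 0.1561, 0.0305]
ee_rot: [0.705, 0.709, 0.0, 0.0]
ft_force: [-0.5, -0.1, -0.7]
grip_width: 0.001
grasp_force: 0.0
```

{"name": "jog_arm", "arguments": {
  "deltas": [
    {"gripper":0,"offset":[0,0,0.001],"rotation":[0,0,0]},
    {"gripper":0,"offset":[0,0,0],"rotation":[0,0,0]}
  ]
}}

```text
clock: 22.6
position: [0.5355, 0.156, 0.0291]
ee_rot: [0.705, 0.709, 0.0, -0.0]
ft_force: [0.5, 0.1, 0.0]
grip_width: -0.002
grasp_force: 0.0
```

{"name": "jog_arm", "arguments": {
  "deltas": [
    {"gripper":0,"offset":[0,0,0.001],"rotation":[0,0,0]},
    {"gripper":0,"offset":[0,0,0],"rotation":[0,0,0]}
  ]
}}

```text
clock: 22.8
position: [0.5356, 0.156, 0.0286]
ee_rot: [0.705, 0.709, 0.0, -0.0]
ft_force: [-2.7, 0.6, 6.6]
grip_width: 0.002
grasp_force: 3.3
```

{"name": "jog_arm", "arguments": {
  "deltas": [
    {"gripper":0,"offset":[0,0,0.001],"rotation":[0,0,0]},
    {"gripper":0,"offset":[0,0,0],"rotation":[0,0,0]}
  ]
}}

```text
clock: 23.0
position: [0.5356, 0.156, 0.0285]
ee_rot: [0.705, 0.709, 0.0, -0.0]
ft_force: [-6.4, -2.1, 18.0]
grip_width: 0.001
grasp_force: 9.1
```

Solid contact 10 mm higher than for the spacer means the cover is flat. Now up, over the clamp and down beyond the handle.

{"name": "jog_arm", "arguments": {
  "deltas": [
    {"gripper":0,"offset":[0,0,-0.015],"rotation":[0,0,0]},
    {"gripper":0,"offset":[0,0,-0.04],"rotation":[0,0,0]},
    {"gripper":0,"offset":[0,0,-0.04],"rotation":[0,0,0]},
    {"gripper":0,"offset":[0,0,-0.04],"rotation":[0,0,0]},
    {"gripper":0,"offset":[0,0,-0.04],"rotation":[0,0,0]},
    {"gripper":0,"offset":[0,0,-0.04],"rotation":[0,0,0]},
    {"gripper":0,"offset":[0,0,0],"rotation":[0,0,0]},
    {"gripper":0,"offset":[-0.0345,0,0],"rotation":[0,0,0]},
    {"gripper":0,"offset":[-0.0345,0,0],"rotation":[0,0,0]},
    {"gripper":0,"offset":[-0.0345,0,0],"rotation":[0,0,0]},
    {"gripper":0,"offset":[-0.0345,0,0],"rotation":[0,0,0]},
    {"gripper":0,"offset":[-0.0345,0,0],"rotation":[0,0,0]},
    {"gripper":0,"offset":[-0.0345,0,0],"rotation":[0,0,0]},
    {"gripper":0,"offset":[-0.0345,0,0],"rotation":[0,0,0]},
    {"gripper":0,"offset":[-0.0345,0,0],"rotation":[0,0,0]},
    {"gripper":0,"offset":[0,0,0],"rotation":[0,0,0]},
    {"gripper":0,"offset":[0,0,0],"rotation":[0,0,0]}
  ]
}}

```text
clock: 24.7
position: [0.5366, -0.1208, 0.2421]
ee_rot: [0.706, 0.708, 0.0, -0.0]
ft_force: [0.4, 0.5, -0.3]
grip_width: -0.001
grasp_force: 0.0
```

```bash
python3 - <<'E'
from h import *
togo(fx([0,-.275,.100])[0],.4)
I=imaging.camera("scene"); cv2.imwrite("pics/flat_raw.png",I)
J=I.astype(int); B=(J[...,0]>80)&(J[...,0]-J[...,2]>40)
W=np.zeros(B.shape,bool);W[232:264,282:324]=(I.min(2)>185)[232:264,282:324]
ys,xs=np.nonzero(B[215:275,270:340]); print("blue px x",xs.min()+270,xs.max()+270,"y",ys.min()+215,ys.max()+215,len(xs))
k,L,s,c=cv2.connectedComponentsWithStats(W.astype(np.uint8)); print([(list(a),b.round(1)) for a,b in zip(s[1:],c[1:]) if a[4]>8])
R=(J[...,2]>120)&(J[...,2]-J[...,1]>70); R[:140]=0;R[240:]=0;ys,xs=np.nonzero(R[:,320:370]); print("red",xs.min()+320,xs.max()+320,ys.min(),ys.max())
print(proj("scene",fx([[0,-.237,.129]])))
E
```

```text
t 24.7 pos [ 0.5366 -0.1208  0.2421] F [ 0.4  0.5 -0.3] grip -0.001 0.0
shift mm [  1.3   0.3 142.1] turn deg [ 0.   -0.01 -0.22]
blue px x 287 319 y 238 260 392
[([np.int32(297), np.int32(232), np.int32(27), np.int32(27), np.int32(214)], array([312.9, 238.2])), ([np.int32(299), np.int32(245), np.int32(9), np.int32(5), np.int32(39)], array([303.2, 246.9])), ([np.int32(282), np.int32(254), np.int32(4), np.int32(10), np.int32(33)], array([283.4, 259.1])), ([np.int32(316), np.int32(261), np.int32(5), np.int32(3), np.int32(11)], array([318.3, 262.3]))]
red 335 347 165 188
[[344.11227357 167.42115705]]
```

The cover's disc is at (303.2, 246.9) and a flat cover predicts (302.5, 247.1), so the stack is seated. Next, down behind the handle and start the push.

{"name": "jog_arm", "arguments": {
  "deltas": [
    {"gripper":0,"offset":[0,0,0.035],"rotation":[0,0,0]},
    {"gripper":0,"offset":[0,0,0.035],"rotation":[0,0,0]},
    {"gripper":0,"offset":[0,0,0.035],"rotation":[0,0,0]},
    {"gripper":0,"offset":[0,0,0.035],"rotation":[0,0,0]},
    {"gripper":0,"offset":[0,0,0],"rotation":[0,0,0]},
    {"gripper":0,"offset":[0.008,0,0],"rotation":[0,0,0]},
    {"gripper":0,"offset":[0.008,0,0],"rotation":[0,0,0]},
    {"gripper":0,"offset":[0.008,0,0],"rotation":[0,0,0]},
    {"gripper":0,"offset":[0.006,0,0],"rotation":[0,0,0]}
  ]
}}

```text
clock: 25.65
position: [0.5379, -0.0903, 0.1042]
ee_rot: [0.705, 0.709, 0.001, 0.001]
ft_force: [0.7, 0.0, 0.1]
grip_width: 0.0
grasp_force: 0.0
```

{"name": "jog_arm", "arguments": {
  "deltas": [
    {"gripper":0,"offset":[0.006,0,-0.003],"rotation":[0,0,0]},
    {"gripper":0,"offset":[0.006,0,-0.003],"rotation":[0,0,0]},
    {"gripper":0,"offset":[0.006,0,-0.003],"rotation":[0,0,0]}
  ]
}}

```text
clock: 25.95
position: [0.537, -0.0713, 0.112]
ee_rot: [0.705, 0.709, 0.001, 0.0]
ft_force: [0.8, -0.9, 0.9]
grip_width: 0.003
grasp_force: 0.5
```

{"name": "jog_arm", "arguments": {
  "deltas": [
    {"gripper":0,"offset":[0.008,0,-0.003],"rotation":[0,0,0]},
    {"gripper":0,"offset":[0.008,0,-0.003],"rotation":[0,0,0]},
    {"gripper":0,"offset":[0.008,0,-0.002],"rotation":[0,0,0]}
  ]
}}

```text
clock: 26.25
position: [0.5366, -0.0471, 0.1195]
ee_rot: [0.705, 0.709, 0.0, -0.0]
ft_force: [-0.0, -1.3, 0.3]
grip_width: 0.002
grasp_force: 0.4
```

```bash
cat > hd.py <<'E'
from h import *
o=manip.get_obs(); print(o["clock"],"fixture tcp mm",((o["position"]-[FX[0],FX[1],0])*1e3).round(1),o["ft_force"].round(1))
I=imaging.camera("scene"); cv2.imwrite("pics/hd.png",I); J=I.astype(int)
R=(J[...,2]>110)&(J[...,2]-J[...,1]>60); R[:90]=0;R[260:]=0;R[:,:290]=0;R[:,380:]=0
ys,xs=np.nonzero(R); print("red x",xs.min(),xs.max(),"y",ys.min(),ys.max(),"n",len(xs)," mean",xs.mean().round(1),ys.mean().round(1))
for a in np.arange(0,1.31,.1):
    t=np.pi-np.deg2rad(37)-a; P=[[0,-.167+r*np.cos(t),.076+r*np.sin(t)] for r in(.088,.06)]; print(a.round(1),proj("scene",fx(P)).round(0).astype(int).tolist(),end="; ")
E
python3 hd.py
```

```text
26.25 fixture tcp mm [   1.6 -202.6  119.5] [-0.  -1.3  0.3]
red x 332 340 y 162 188 n 159  mean 335.8 175.3
0.0 [[344, 167], [340, 177]]; 0.1 [[343, 166], [340, 176]]; 0.2 [[343, 165], [339, 176]]; 0.3 [[342, 164], [339, 175]]; 0.4 [[341, 164], [338, 175]]; 0.5 [[339, 164], [337, 175]]; 0.6 [[338, 164], [336, 175]]; 0.7 [[337, 164], [335, 175]]; 0.8 [[336, 165], [334, 176]]; 0.9 [[334, 167], [334, 177]]; 1.0 [[333, 168], [333, 178]]; 1.1 [[331, 170], [332, 180]]; 1.2 [[330, 173], [331, 181]]; 1.3 [[328, 175], [330, 183]];
```

The handle is following, now at about 0.6 rad. I'll continue.

{"name": "jog_arm", "arguments": {
  "deltas": [
    {"gripper":0,"offset":[0.007,0,-0.003],"rotation":[0,0,0]},
    {"gripper":0,"offset":[0.007,0,-0.003],"rotation":[0,0,0]},
    {"gripper":0,"offset":[0.006,0,-0.002],"rotation":[0,0,0]}
  ]
}}

```text
clock: 26.6
position: [0.5364, -0.0275, 0.1274]
ee_rot: [0.705, 0.709, 0.0, 0.0]
ft_force: [0.6, -0.8, 0.4]
grip_width: -0.001
grasp_force: 0.5
```

{"name": "jog_arm", "arguments": {
  "deltas": [
    {"gripper":0,"offset":[0.005,0,0],"rotation":[0,0,0]},
    {"gripper":0,"offset":[0.005,0,0],"rotation":[0,0,0]}
  ]
}}

```text
clock: 26.8
position: [0.5364, -0.0178, 0.1272]
ee_rot: [0.705, 0.709, 0.0, 0.0]
ft_force: [0.3, -1.5, 0.2]
grip_width: -0.002
grasp_force: 0.9
```

{"name": "jog_arm", "arguments": {
  "deltas": [
    {"gripper":0,"offset":[0.004,0,0],"rotation":[0,0,0]},
    {"gripper":0,"offset":[0.003,0,0],"rotation":[0,0,0]}
  ]
}}

```text
clock: 27.0
position: [0.5363, -0.0111, 0.127]
ee_rot: [0.705, 0.709, -0.0, 0.0]
ft_force: [-0.4, -2.8, -0.3]
grip_width: 0.001
grasp_force: 0.8
```

```bash
python3 hd.py | head -2
```

```text
27.0 fixture tcp mm [   1.3 -166.6  127. ] [-0.4 -2.8 -0.3]
red x 328 334 y 170 192 n 116  mean 331.2 180.8
```

{"name": "jog_arm", "arguments": {
  "deltas": [
    {"gripper":0,"offset":[0.002,0,0],"rotation":[0,0,0]},
    {"gripper":0,"offset":[0.002,0,0],"rotation":[0,0,0]},
    {"gripper":0,"offset":[0,0,0],"rotation":[0,0,0]}
  ]
}}

```text
clock: 27.35
position: [0.5363, -0.0066, 0.1271]
ee_rot: [0.705, 0.709, 0.0, -0.0]
ft_force: [-0.7, 0.2, -0.4]
grip_width: 0.0
grasp_force: 0.0
```

{"name": "jog_arm", "arguments": {
  "deltas": [
    {"gripper":0,"offset":[0.002,0,0],"rotation":[0,0,0]},
    {"gripper":0,"offset":[0,0,0],"rotation":[0,0,0]}
  ]
}}

```text
clock: 27.55
position: [0.5363, -0.0047, 0.1272]
ee_rot: [0.705, 0.709, 0.0, -0.0]
ft_force: [0.2, -0.7, 0.0]
grip_width: -0.002
grasp_force: 0.0
```

{"name": "jog_arm", "arguments": {
  "deltas": [
    {"gripper":0,"offset":[0.002,0,0],"rotation":[0,0,0]},
    {"gripper":0,"offset":[0,0,0],"rotation":[0,0,0]}
  ]
}}

```text
clock: 27.75
position: [0.5363, -0.004, 0.1271]
ee_rot: [0.706, 0.709, -0.0, 0.0]
ft_force: [-0.4, -4.0, -0.4]
grip_width: -0.0
grasp_force: 1.8
```

```bash
python3 hd.py | head -2
```

```text
27.75 fixture tcp mm [   1.3 -159.5  127.1] [-0.4 -4.  -0.4]
red x 326 334 y 173 193 n 96  mean 330.5 182.0
```

{"name": "jog_arm", "arguments": {
  "deltas": [
    {"gripper":0,"offset":[0.0015,0,0],"rotation":[0,0,0]},
    {"gripper":0,"offset":[0,0,0],"rotation":[0,0,0]}
  ]
}}

```text
clock: 28.0
position: [0.5362, -0.0037, 0.1271]
ee_rot: [0.706, 0.708, -0.001, 0.001]
ft_force: [0.7, -8.9, -0.5]
grip_width: 0.003
grasp_force: 3.9
```

{"name": "jog_arm", "arguments": {
  "deltas": [
    {"gripper":0,"offset":[-0.02,0,0],"rotation":[0,0,0]},
    {"gripper":0,"offset":[-0.04,0,0],"rotation":[0,0,0]},
    {"gripper":0,"offset":[-0.03,0,-0.02],"rotation":[0,0,0]},
    {"gripper":0,"offset":[-0.01,0,-0.04],"rotation":[0,0,0]},
    {"gripper":0,"offset":[0,0,-0.04],"rotation":[0,0,0]},
    {"gripper":0,"offset":[0,0,-0.03],"rotation":[0,0,0]},
    {"gripper":0,"offset":[0,0,0],"rotation":[0,0,0]},
    {"gripper":0,"offset":[0,0,0],"rotation":[0,0,0]},
    {"gripper":0,"offset":[0,0,0],"rotation":[0,0,0]}
  ]
}}

```text
clock: 28.9
position: [0.5363, -0.101, 0.256]
ee_rot: [0.705, 0.709, -0.0, -0.001]
ft_force: [-0.1, -0.4, 0.7]
grip_width: 0.002
grasp_force: 0.0
```

```bash
python3 hd.py | head -2; python3 - <<'E'
import cv2; I=cv2.imread("pics/hd.png"); cv2.imwrite("pics/fin.png",cv2.resize(I[135:285,180:380],None,fx=4,fy=4,interpolation=cv2.INTER_CUBIC))
E
```

```text
28.9 fixture tcp mm [   1.3 -256.5  256. ] [-0.1 -0.4  0.7]
red x 326 334 y 173 193 n 95  mean 330.4 182.0
```

View pics/fin.png

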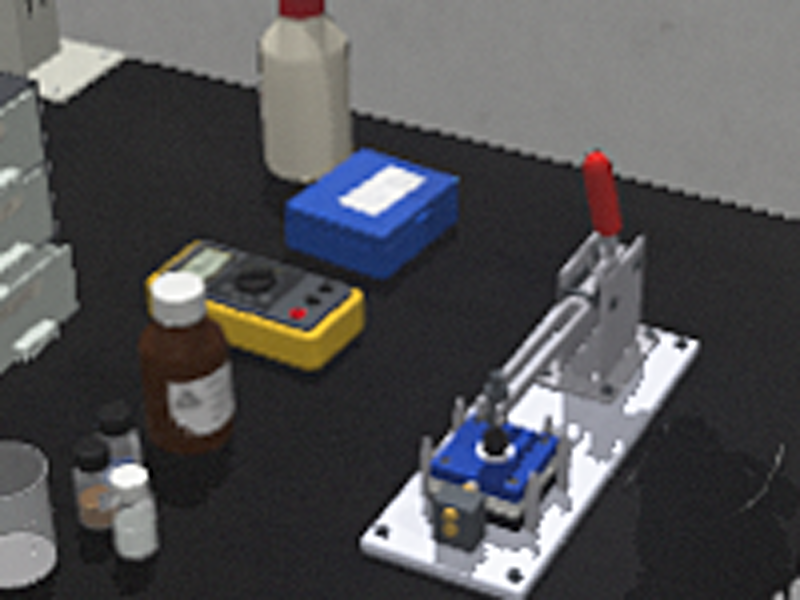

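The clamp is shut: its arm is down with the pad on the middle of the cover at (495,440), and the handle leans towards the nest at (600,190). The stack looks flat, the vials are still standing at about (125,500), and the handle held its position after I backed away.

```bash
python3 -c "
from workcell import workorder
print(workorder.hand_in())"
```

```text
the job is handed in; nothing more can be done
None
```

The flow cell is built and handed in at about 29 s of the 72 s allowed: spacer pressed flat, then cover pressed flat, then the clamp shut and holding by itself, with the vials still standing; the hand-in gave no verdict, and the spacer press peaked at 37 N against the 6–14 N in your note.

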